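# Set the pellet press to its sixth force step and start it

## Robot

A 6-joint arm with a two-finger parallel gripper is mounted at the origin on the work surface. World frame = base frame: x ahead of the robot, y to its left, z up, the work surface at z = 0. Lengths are in mm, angles in rad, forces in N, time in s.
With the tool pointing down it reaches from about 350 to 875 mm from the base axis. Payload 4.2 kg.
Tool frame: the origin (TCP) lies at the very end of the fingers, on their centre line; the grasp point (between the pads) lies 19 mm behind it (arm.pinch_z is the distance from the TCP to the grasp point, in mm); x points along the fingers, y is the direction in which the jaws open and shut, and the axes are right-handed (so a half turn about x gives the same grasp; the last joint's range is limited). The gripper opens to 85 mm and grips with 20 to 120 N. Pads are 22 mm wide; open, the fingers measure 114 mm over their backs; the gripper's body (76 mm by 85 mm) begins 54 mm behind the grasp point. The pads swing forward as they close: fully open they stand 13 mm farther back than shut.
Start: joints at [1.522, 0.385, 0.008, 0, -1.194, -0.259], TCP at [189.319, 595.615, 231.312] pointing down, gripper open.
Joint ranges: [-3.14, 3.14], [-1.21, 2.06], [-1.07, 1.41], [-3.16, 2.05], [-2.99, -0.16], [-3.1, 3.1]. Speed limits (rad/s): [2.79, 2.79, 3.14, 3.14, 3.14, 3.14].

## Interface

Orientations are given as a unit quaternion [x, y, z, w].
In Python, from bench import arm gives the robot as it stands.
- The arm moves only by the tool drive_tool, never from a script. Its argument "motion" is a list of rows, each a list of 4 numbers: the shift along the tool's x, y, z in mm, then the turn about the tool's x in degrees. In form: [[dx, dy, dz, spin], ...]. A call has 1 to 10 rows; each row shifts and turns the commanded pose from where the row before left it, along the tool's axes as they then stand; what a row does not reach is not made up. A row lasts 1/12 s, in which the tool goes at most 41.7 mm and 7.16 degrees, less where a joint would pass 70% of its speed; a pose out of reach is approached as far as the arm can. A call with a gripper value outside its range is refused whole. "grip" is the finger opening in mm, from 0 to 85.4, set as the call begins (left out, the last holds). The fingers move at their own pace and stop on an object; the grip force is fixed at half the most. Time passes only in rows, so rows that do not move let the fingers close. It gives the time, the measured TCP pose, the force and the opening at its end, in the units of the state.
- arm.read_state(): the state, without advancing time (a new reading comes with each control period).
- arm.get_image(name): name is "scene" or "top" or "wrist"; returns the picture (480x640x3 uint8, red, green, blue); there is no depth.
- arm.calibration(name): a dict with "K" (3x3 intrinsics, pixels), "eye" and "attitude" of the camera in the world; the wrist camera has in their place "T_tool_cam" (4x4, takes a point from camera to tool coordinates, whose origin is the TCP and whose axes are the tool frame's). Camera axes: x right, y up, looking along -z (the intrinsics and any distortion apply to the point x, -y, -z); pixel columns grow to the right and rows downward; lengths in mm; the calibration is good to about 2 mm. A picture is of the moment at which its call begins: read the wrist's pose just before it. calibration takes no time and is no camera call.
- arm.job_done(): hands the job in, once; it reports no verdict.
The state is a dict: "clock": time; "joints": joint angles; "joint_vel": joint speeds; "joint_efforts": joint torques, N m; "position": TCP position; "ee_rot": TCP orientation; "contact_force": force on the tool from outside, world axes, zero at the start; "wrist_torque": the same for the moment, N m; "gripper_width": finger opening in mm.
Only numpy, scipy, OpenCV 4.12 (cv2) and the standard library are available. Lean on these libraries where they do the work, as an engineer would, in place of code of your own. Each camera call takes 0.05 s, during which the arm holds its last target. There are 200 camera calls.

## Task

Set the pellet press to force step six: with a closed fingertip against its side, push the black pointer selector on the control box round clockwise, click by click, from wherever it stands until it rests at the sixth mark of its scale (mark one is the smallest dot, at the anticlockwise end), and do not run past it to the seventh. Then press the large start button on the button box fully in and let it come up again. Push gently and do not grip the selector, do not press start early, leave the small release button alone, and leave everything else on the bench standing where it is.

Things in the scene. Friction and masses are not known exactly. Their poses are not given: they have to be found in the camera images.
- control_box: white box 160 x 160 x 70 mm high, fixed, place and yaw vary. Origin: centre of its underside. The selector's upright axis passes through the box centre. Round it on the grey top are nine white dots, 30 degrees apart on a radius of 64 mm. In the box frame mark k lies at angle 120 - 30*(k-1) degrees from +x towards +y; mark five is at +x, the scale's gap is centred on -x.
- mark_one (a point): centre of the dot of mark one, the smallest (5 mm across), at the anticlockwise end of the scale; the dots grow clockwise to 13 mm at mark nine
- selector (a joint): selector angle, rad: 0 at mark one, growing clockwise seen from above; mark k is (k-1)*0.5236, mark six 2.618; stops just past marks one and nine. Starts within marks one to four, clicked in at a mark or, rarely, balanced between two. A sprung detent holds it at each mark and pulls it to the next once half way (15 degrees); a click takes up to about 5 N at 40 mm from the axis.
- selector_axis (a point): point on the selector's axis at half the height of its bar, 91.5 mm above the bench
- selector_tip (a point): top of the pointing end, 50 mm from the axis, 104.5 mm above the bench. The selector: black disc of radius 26 mm (top at 78.5 mm) carrying an upright bar 12 mm wide, 78.5 to 104.5 mm above the bench, from 16 mm behind the axis to 42 mm before it, then a nose 7 mm wide to 50 mm; white line on the pointing half. Outside the disc the box top is at 70 mm.
- button_box: white box, 80 x 140 x 45 mm high (x, y, z), fixed to the bench, its place and yaw vary; it may stand left or right of the control box. Origin at the centre of its underside. In its frame the large start button is at y = +30 mm and the small release button at y = -42 mm, both at x = 0, in round metal collars.
- start_button (a joint): travel of the start button in m: 0 up, 0.006 fully in, which takes 5 N; it springs back when let go
- start_button_top (a point): centre of the top face of the start button, black, 38 mm in diameter, which is pressed straight down
- release_button (a joint): travel of the release button in m, 0 up, 0.005 fully in; not to be pressed
- release_button_top (a point): centre of the top face of the release button, black, 16 mm in diameter
- punch_a: loose steel punch, upright cylinder 20 mm in diameter with a tapered top, 42 mm high, between the two boxes; origin at the centre of its underside
- punch_b: a second punch like punch_a
- die: loose steel pellet die, round, foot 60 mm in diameter, 64 mm high, behind the boxes; origin at the centre of its underside
- beaker: loose glass beaker, 70 mm in diameter, 90 mm high, behind the boxes; origin at the centre of its underside
- jar: loose amber jar with a lid, 52 mm in diameter, 70 mm high, behind the boxes; origin at the centre of its underside
- mortar: loose white mortar bowl, 100 mm in diameter, 50 mm high, to the left; origin at the centre of its underside
- spatula: loose steel lab spoon, 170 mm long, lying to the right; origin at its middle, along its x axis

How it is judged:
By the outcome, as a careful person would: the job done as asked, in the order asked, and still so for the second after the job is handed in, with the robot touching nothing.
It also fails if it takes over 51 s, if anything falls off the work surface, if the arm or the gripper's body presses on something with over 40 N, if the wrist force passes 120 N, or if a joint passes its speed limit or range.

## Working session

There is one attempt and no reset: what is moved stays moved. The work goes in short steps, Python scripts to look and compute and a tool call to move; the robot and the scene stay as the last step left them, time stands still between calls to the robot, and variables do not carry over. Pictures are saved under pics/ and viewed, about 8 in all and at most 12, crops included, and the job is handed in when it is done.

Besides the shell and the picture viewer there is one more tool, called after "Request:" as name(argument=value, ...), one argument or row to a line, values as JSON. drive_tool: Moves the arm, as the interface text tells. Its arguments: {"type":"object","properties":{"motion":{"type":"array"},"grip":{"type":"number"}},"required":["motion"]}

```bash
ls; mkdir -p pics; python3 - <<'E'
from bench import arm
import cv2
s=arm.read_state(); print(s)
for n in("top","scene"):
    print(n,arm.calibration(n)); cv2.imwrite(f"pics/{n}0.png",arm.get_image(n)[:,:,::-1])
print(arm.calibration("wrist"))
E
```

```text
pics
{'clock': 0.0, 'joints': array([ 1.52160617e+00,  3.85535972e-01,  6.63701419e-03, -5.25838143e-04,
       -1.19393767e+00, -2.58570113e-01]), 'joint_vel': array([ 1.38839651e-06, -9.91282899e-04,  6.22737923e-04,  1.18316993e-03,
       -1.69414012e-04, -6.22063713e-04]), 'joint_efforts': array([-5.13113100e-04, -3.92286336e+01,  1.88401937e+01,  4.18623403e+00,
       -4.68639715e-03, -6.65829951e-07]), 'position': array([189.14435832, 595.0977728 , 230.2343683 ]), 'ee_rot': array([-0.69864409,  0.10918396,  0.69883703,  0.10771304]), 'contact_force': array([ 0.22700429, -0.55692624, -0.24447978]), 'wrist_torque': array([-0.02485207, -0.04116653, -0.02899046]), 'gripper_width': 85.08562472534396}
top {'K': array([[558.03847278,   0.        , 320.63957294],
       [  0.        , 558.03847278, 250.43807428],
       [  0.        ,   0.        ,   1.        ]]), 'eye': array([ 432.74585873,   -5.75263427, 1748.76003435]), 'attitude': array([ 0.03953935, -0.0311003 , -0.7018238 ,  0.71057214])}
scene {'K': array([[527.22879424,   0.        , 321.54769144],
       [  0.        , 527.22879424, 248.38719514],
       [  0.        ,   0.        ,   1.        ]]), 'eye': array([1063.61474711, -892.51444976,  733.19129792]), 'attitude': array([0.46374972, 0.10281763, 0.21526253, 0.85324485])}
{'K': array([[397.08376685,   0.        , 327.01399168],
       [  0.        , 397.08376685, 232.63838717],
       [  0.        ,   0.        ,   1.        ]]), 'T_tool_cam': array([[-3.00733255e-04,  2.86911579e-01, -9.57957022e-01,
        -1.41528539e+02],
       [ 9.99999650e-01, -6.61370692e-04, -5.12014682e-04,
         2.52943937e-01],
       [-7.80467639e-04, -9.57956840e-01, -2.86911280e-01,
        -7.30491738e+01],
       [ 0.00000000e+00,  0.00000000e+00,  0.00000000e+00,
         1.00000000e+00]])}
```

View pics/top0.png

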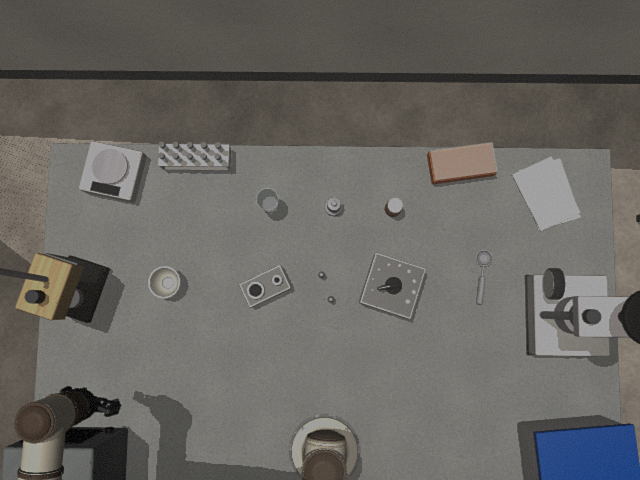

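View pics/scene0.png

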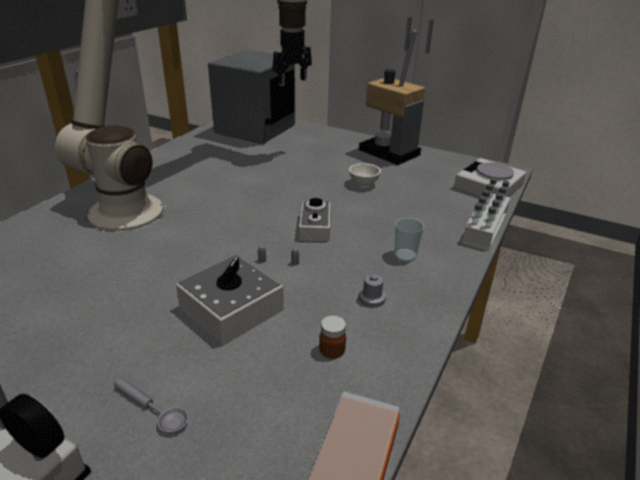

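The top view shows the control box near (393,286), the button box near (266,286) with the start button at (256,291), and the punches at (322,275) and (331,299). The selector points left and slightly down. Next I'll measure dots and buttons on an enlarged crop.

```bash
cat > h.py <<'E'
import numpy as np, cv2
from bench import arm
from scipy.spatial.transform import Rotation as R
def cam(name):
    c=arm.calibration(name)
    if name!="wrist": return c["K"],R.from_quat(c["attitude"]).as_matrix(),np.array(c["eye"])
    s=arm.read_state(); T=c["T_tool_cam"]; Rt=R.from_quat(s["ee_rot"]).as_matrix()
    return c["K"],Rt@T[:3,:3],s["position"]+Rt@T[:3,3]
def ray(c,uv,z):
    K,Rm,e=c; d=Rm@np.array([(uv[0]-K[0,2])/K[0,0],-(uv[1]-K[1,2])/K[1,1],-1]); return e+d*(z-e[2])/d[2]
def pix(c,p):
    K,Rm,e=c; q=Rm.T@(np.array(p)-e); return np.array([K[0,2]-K[0,0]*q[0]/q[2],K[1,2]+K[1,1]*q[1]/q[2]])
E
python3 - <<'E'
from h import *
im=cv2.imread("pics/top0.png"); c=cam("top")
g=cv2.cvtColor(im,cv2.COLOR_BGR2GRAY)
cr=im[240:335,225:440]; cv2.imwrite("pics/crop0.png",cv2.resize(cr,None,fx=3.7,fy=3.7,interpolation=cv2.INTER_CUBIC))
sub=g[245:328,352:434]
n,l,st,ce=cv2.connectedComponentsWithStats((sub>165).astype(np.uint8))
for i in range(1,n): 
    p=ce[i]+[352,245]; print("W",st[i,4],p.round(1),ray(c,p,70).round(0))
for nm,(x0,x1,y0,y1),z in(("ctl",(352,434,245,328),79),("btn",(235,298,260,312),50)):
    s=g[y0:y1,x0:x1]; n,l,st,ce=cv2.connectedComponentsWithStats((s<55).astype(np.uint8))
    for i in range(1,n):
        if st[i,4]>5: p=ce[i]+[x0,y0]; print(nm,st[i,4],p.round(1),ray(c,p,z).round(0))
E
```

```text
W 1 [399. 265.] [ 560. -221.   70.]
W 1 [371. 269.] [ 547. -137.   70.]
W 1 [409. 271.] [ 542. -251.   70.]
W 2 [414.  280.5] [ 514. -266.   70.]
W 2 [413.5 291.5] [ 481. -264.   70.]
ctl 200 [393.3 285.2] [ 498. -203.   79.]
btn 13 [276.4 279.4] [513. 149.  50.]
btn 79 [255.2 289.8] [480. 213.  50.]
```

View pics/crop0.png

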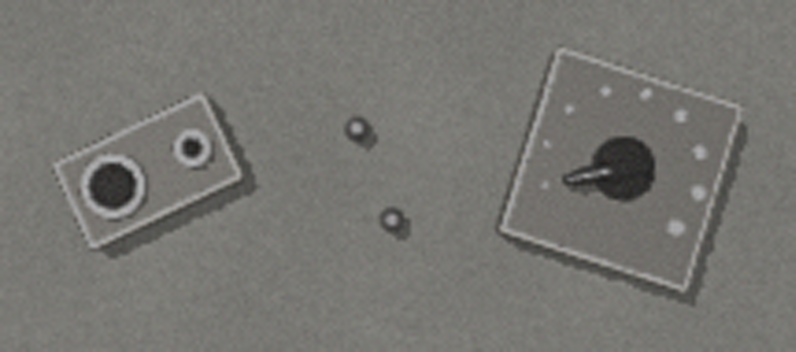

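```bash
python3 - <<'E'
from h import *
c=cam("top"); f=lambda u,v:(225+u/3.7-.4,240+v/3.7-.4)
D=[(545,185),(546,145),(570,109),(605,91),(646,94),(681,116),(700,152),(698,192),(676,228)]
P=np.array([ray(c,f(*d),70)[:2] for d in D])
# rigid fit of marks
a=np.radians(120-30*np.arange(9)); M=64*np.exp(1j*a); W=P[:,0]+1j*P[:,1]
A=np.c_[M,np.ones(9)]; s,*_=np.linalg.lstsq(A,W,rcond=None); print("axis",s[1],"scale",abs(s[0]),"yaw",np.degrees(np.angle(s[0])),"res",abs(A@s-W).round(1))
t=ray(c,f(565,181),104)[:2]; b=s[1]
print("tip rel ang",np.degrees(np.angle((t[0]+1j*t[1]-b)/s[0])), abs(t[0]+1j*t[1]-b))
print("punches",ray(c,f(357,128),42),ray(c,f(391,219),42),"start",ray(c,f(113,185),50),"rel",ray(c,f(192,149),50))
print(R.from_quat(arm.read_state()["ee_rot"]).as_matrix().round(3))
E
```

```text
axis (498.86632893260764-202.56010822342392j) scale 1.003020493100277 yaw -17.34164744569754 res [0.1 1.1 1.1 0.3 0.5 0.4 0.2 0.9 0.4]
tip rel ang 120.7443848724831 50.938700905847995
punches [530.71033209  13.4396955   42.        ] [456.06613813 -15.52429204  42.        ] start [480.88404827 213.36777348  50.        ] rel [511.27865976 148.97102878  50.        ]
[[-0.    -0.303 -0.953]
 [-0.002 -0.953  0.303]
 [-1.     0.002 -0.   ]]
```

Request:
drive_tool(
  motion=[
    [0,17.4,-32.9,0],
    [0,17.4,-32.9,0],
    [0,17.4,-32.9,0],
    [0,17.4,-32.9,0],
    [0,17.4,-32.9,0],
    [0,17.4,-32.9,0],
    [0,17.4,-32.9,0],
    [0,17.4,-32.9,0],
    [0,17.4,-32.9,0],
    [0,17.4,-32.9,0],
  ],
  grip=0,
)

```text
clock: 0.93
position: [450.9, 328.5, 231.0]
ee_rot: [-0.699, 0.108, 0.699, 0.108]
contact_force: [0.3, 1.0, -0.1]
gripper_width: -0.2
```

Request:
drive_tool(
  motion=[
    [0,34.2,-11.4,0],
    [0,34.2,-11.4,0],
    [0,34.2,-11.4,0],
    [0,34.2,-11.4,0],
    [0,34.2,-11.4,0],
    [0,34.2,-11.4,0],
    [0,34.2,-11.4,0],
    [0,34.2,-11.4,0],
    [0,34.2,-11.4,0],
    [0,34.2,-11.4,0],
  ],
)

```text
clock: 1.77
position: [454.5, -32.0, 231.2]
ee_rot: [-0.699, 0.108, 0.699, 0.108]
contact_force: [-0.1, -0.2, -0.7]
gripper_width: -0.1
```

Request:
drive_tool(
  motion=[
    [0,34.2,-11.4,0],
    [0,34.2,-11.4,0],
    [0,34.2,-11.4,0],
    [0,34.2,-11.4,0],
    [16,0,0,-6],
    [16,0,0,-6],
    [16,0,0,-6],
    [16,0,0,-6],
    [16,0,0,-6],
    [0,0,0,0],
  ],
)

```text
clock: 2.6
position: [454.6, -174.2, 148.0]
ee_rot: [-0.7, -0.077, 0.706, -0.076]
contact_force: [-0.1, 0.6, -0.5]
gripper_width: -0.3
```

```bash
python3 - <<'E'
from h import *
s=arm.read_state(); c=cam("wrist"); im=arm.get_image("wrist")[:,:,::-1]
cv2.imwrite("pics/w1.png",im)
print(s["clock"],s["position"],s["gripper_width"],s["joints"],s["contact_force"]);print(R.from_quat(s["ee_rot"]).as_matrix().round(3))
yaw=np.radians(-17.3)
for k in range(1,10):
    a=np.radians(120-30*(k-1))+yaw; print(k,pix(c,[499+64*np.cos(a),-202.5+64*np.sin(a),70]).round(0))
print("axis",pix(c,[499,-202.5,104.5]))
E
```

```text
2.6 [ 454.55572868 -174.20378292  147.99124173] -0.2659728275179392 [-3.22588813e-02  2.37936605e-01 -4.37473610e-01 -1.48706530e-03
 -9.02955796e-01  1.82034204e+00] [-0.06025417  0.61349538 -0.52047695]
[[-0.008  0.215 -0.977]
 [ 0.001 -0.977 -0.215]
 [-1.    -0.003  0.007]]
1 [279. 180.]
2 [292. 120.]
3 [337.  73.]
4 [400.  54.]
5 [461.  72.]
6 [501. 119.]
7 [510. 179.]
8 [488. 234.]
9 [444. 272.]
axis [405.66816985 191.94375136]
```

View pics/w1.png

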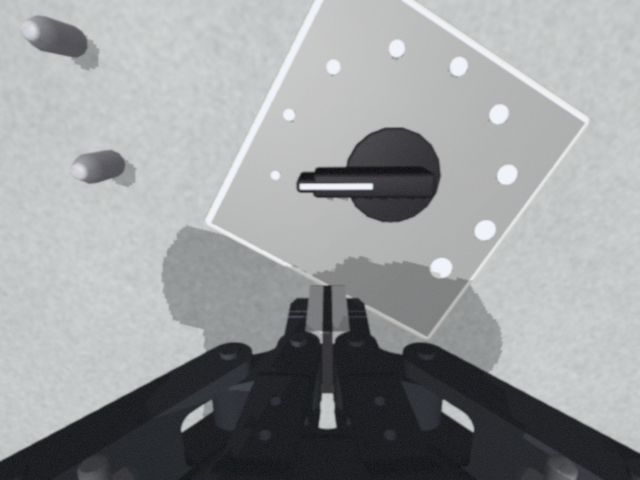

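The wrist view shows the selector at mark one, pointing left with its tip near (300,183). Dots run from (275,175) for the smallest to (441,268) for the largest, about 5 px from the prediction. Closed fingertip ends near (327,287). Refining the axis from these dots.

```bash
python3 - <<'E'
from h import *
im=cv2.imread("pics/w1.png"); c=cam("wrist"); g=cv2.cvtColor(im,cv2.COLOR_BGR2GRAY)
D=[(275,175),(289,115),(333,67),(397,48),(459,66),(499,114),(507,174),(485,230),(441,268)]
n,l,st,ce=cv2.connectedComponentsWithStats((g>225).astype(np.uint8))
Q=[]
for d in D:
    i=1+np.argmin(np.hypot(*(ce[1:]-d).T)); Q.append(ce[i] if np.hypot(*(ce[i]-d))<5 else d)
P=np.array([ray(c,q,70)[:2] for q in Q]); W=P[:,0]+1j*P[:,1]
M=64*np.exp(1j*np.radians(120-30*np.arange(9))); A=np.c_[M,np.ones(9)]; s,*_=np.linalg.lstsq(A,W,rcond=None)
print("axis",s[1],abs(s[0]),np.degrees(np.angle(s[0])),abs(A@s-W).round(1))
for q in((300,186),(373,186)):
    t=ray(c,q,104.5); v=(t[0]+1j*t[1]-s[1])/s[0]; print("white",t,abs(v),np.degrees(np.angle(v)))
st=arm.read_state(); Rt=R.from_quat(st["ee_rot"]).as_matrix()
u=np.exp(1j*np.angle(s[0]*np.exp(1j*np.radians(120)))); b=np.array([s[1].real,s[1].imag,91.5])
print("axis in tool",Rt.T@(b-st["position"]),"bar in tool",Rt.T@np.array([u.real,u.imag,0]))
E
```

```text
axis (502.693616732077-200.87954705161508j) 1.0077136186319382 -17.506689281270305 [0.2 0.1 0.1 0.1 0.1 0.2 0.2 0.2 0.7]
white [ 492.0764549  -153.69768445  104.5       ] 47.99149389467672 120.18850918488044
white [ 499.431335   -187.50349443  104.5       ] 13.662735860855024 121.21296246300754
axis in tool [ 58.03533661  35.83000227 -40.52252422] bar in tool [ 0.00140167 -0.99998793  0.00470882]
```

Request:
drive_tool(
  motion=[
    [13,-3,0,0],
    [13,0,0,0],
    [13,0,0,0],
    [13,0,0,0],
    [11,0,0,0],
    [0,0,0,0],
    [0,0,-6,0],
    [0,0,-6,0],
    [0,0,-6,0],
    [0,0,0,0],
  ],
)

```text
clock: 3.48
position: [476.4, -167.6, 89.3]
ee_rot: [0.704, 0.076, -0.702, 0.077]
contact_force: [0.6, -0.3, 0.2]
gripper_width: -0.1
```

```bash
python3 - <<'E'
from h import *
s=arm.read_state(); cv2.imwrite("pics/w2.png",arm.get_image("wrist")[:,:,::-1])
Rt=R.from_quat(s["ee_rot"]).as_matrix(); print(s["contact_force"],"axis in tool",Rt.T@(np.array([502.7,-200.9,91.5])-s["position"]))
E
```

```text
[ 0.56590262 -0.3289857   0.20406784] axis in tool [ -2.06847884  38.18307303 -18.57211504]
```

View pics/w2.png

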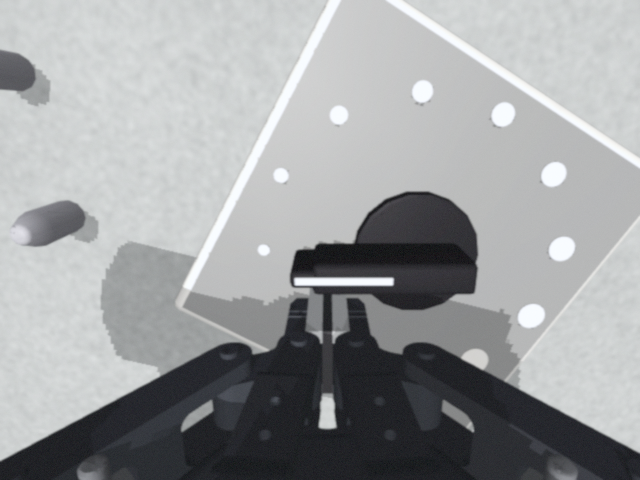

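Request:
drive_tool(
  motion=[
    [0,-0.9,-2,3],
    [0,-0.9,-2,3],
    [0,-0.9,-2,3],
    [0,-0.9,-2,3],
    [0,-0.9,-2,3],
  ],
)

```text
clock: 3.95
position: [481.6, -162.2, 88.4]
ee_rot: [-0.705, 0.017, 0.708, 0.017]
contact_force: [-3.0, 1.1, 1.8]
gripper_width: -0.1
```

Request:
drive_tool(
  motion=[
    [0,-0.9,-2,3],
    [0,-0.9,-2,3],
    [0,-0.9,-2,3],
    [0,-0.9,-2,3],
    [0,-0.9,-2,3],
  ],
)

```text
clock: 4.37
position: [494.2, -159.2, 88.6]
ee_rot: [0.699, -0.109, -0.698, -0.109]
contact_force: [-0.6, 0.5, 0.2]
gripper_width: 0.2
```

```bash
cat > chk.py <<'E'
from h import *
import sys
s=arm.read_state(); cv2.imwrite(f"pics/{sys.argv[1]}.png",arm.get_image("wrist")[:,:,::-1])
Rt=R.from_quat(s["ee_rot"]).as_matrix(); z=Rt[:,2]
print(s["clock"],s["contact_force"].round(1),s["position"].round(1),"axis in tool",(Rt.T@(np.array([502.7,-200.9,91.5])-s["position"])).round(1),"turned",12.4-np.degrees(np.arctan2(-z[1],-z[0])),"j6",s["joints"][5])
E
python3 chk.py w3
```

```text
4.3667 [-0.6  0.5  0.2] [ 494.2 -159.2   88.6] axis in tool [ -2.9  37.1 -20.9] turned 30.195454286653195 j6 1.258942629653596
```

View pics/w3.png

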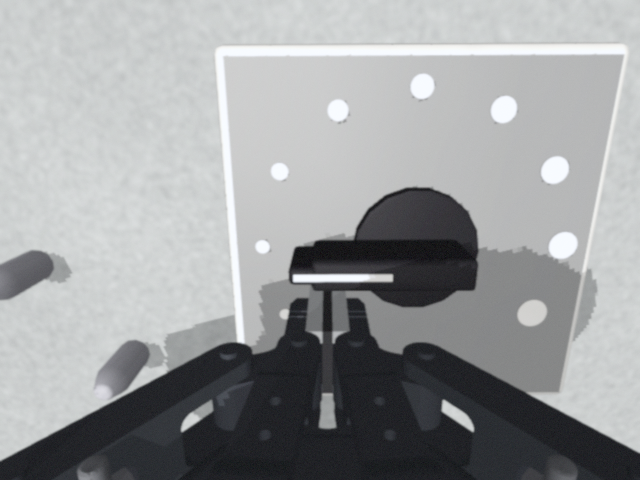

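Wrist view shows the bar line at mark two (smallest dot now behind the finger at (285,313), next dot at (262,246)). One clean click per 30° arc, so I'll continue the same way.

Request:
drive_tool(
  motion=[
    [0,-1,-2.2,3],
    [0,-1,-2.1,3],
    [0,-1,-2.1,3],
    [0,-1,-2.1,3],
    [0,-1,-2.1,3],
    [0,-1,-2.1,3],
    [0,-1,-2.1,3],
    [0,-1,-2.1,3],
    [0,-1,-2.1,3],
    [0,-1,-2.1,3],
  ],
)

```text
clock: 5.25
position: [517.1, -161.5, 88.6]
ee_rot: [0.647, -0.286, -0.647, -0.286]
contact_force: [0.0, 0.1, 0.8]
gripper_width: -0.1
```

Request:
drive_tool(
  motion=[
    [0,-1,-2.1,3],
    [0,-1,-2.1,3],
    [0,-1,-2.1,3],
    [0,-1,-2.1,3],
    [0,-1,-2.1,3],
    [0,-1,-2.1,3],
    [0,-1,-2.1,3],
    [0,-1,-2.1,3],
    [0,-1,-2.1,3],
    [0,-1,-2.1,3],
  ],
)

```text
clock: 6.08
position: [535.7, -175.0, 88.5]
ee_rot: [-0.551, 0.444, 0.551, 0.444]
contact_force: [-0.5, 3.4, 1.6]
gripper_width: 0.4
```

```bash
python3 chk.py w4
```

```text
6.0833 [-0.5  3.4  1.6] [ 535.7 -175.    88.5] axis in tool [ -3.   37.8 -18.3] turned 90.13732475500979 j6 0.24246378017075843
```

View pics/w4.png

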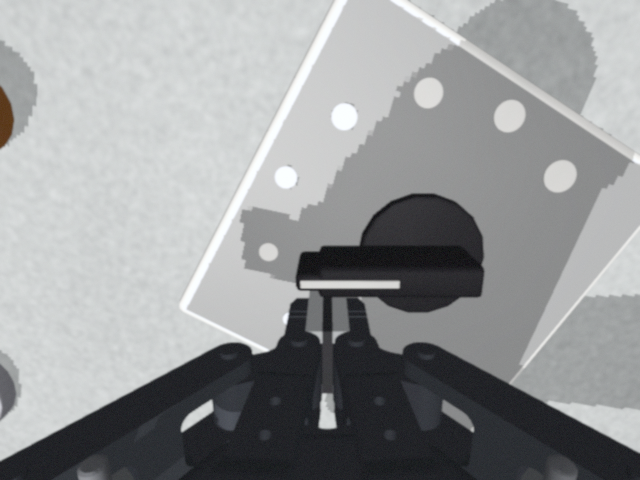

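Five larger dots remain clockwise of the pointed-at dot at (268,252), so the selector is at mark four, with the finger just touching. One more click, then the last one more slowly.

Request:
drive_tool(
  motion=[
    [0,-0.9,-2,3],
    [0,-0.9,-2,3],
    [0,-0.9,-2,3],
    [0,-0.9,-2,3],
    [0,-0.9,-2,3],
    [0,-0.9,-2,3],
    [0,-0.9,-2,3],
    [0,-0.9,-2,3],
    [0,-0.9,-2,3],
  ],
)

```text
clock: 6.88
position: [543.8, -192.8, 88.5]
ee_rot: [-0.432, 0.56, 0.432, 0.56]
contact_force: [-1.0, -0.1, -0.4]
gripper_width: -0.1
```

Request:
drive_tool(
  motion=[
    [0,-0.6,-1.3,2],
    [0,-0.6,-1.3,2],
    [0,-0.6,-1.3,2],
    [0,-0.6,-1.3,2],
    [0,-0.6,-1.3,2],
    [0,-0.6,-1.3,2],
    [0,-0.6,-1.3,2],
    [0,-0.6,-1.3,2],
    [0,0,0,0],
    [0,0,0,0],
  ],
)

```text
clock: 7.72
position: [544.4, -204.1, 88.4]
ee_rot: [-0.351, 0.614, 0.351, 0.614]
contact_force: [0.1, 0.2, 0.8]
gripper_width: 0.0
```

```bash
python3 chk.py w5
```

```text
7.7167 [0.1 0.2 0.8] [ 544.4 -204.1   88.4] axis in tool [ -3.1  37.6 -18.4] turned 132.9221822045576 j6 -0.45252152571291876
```

View pics/w5.png

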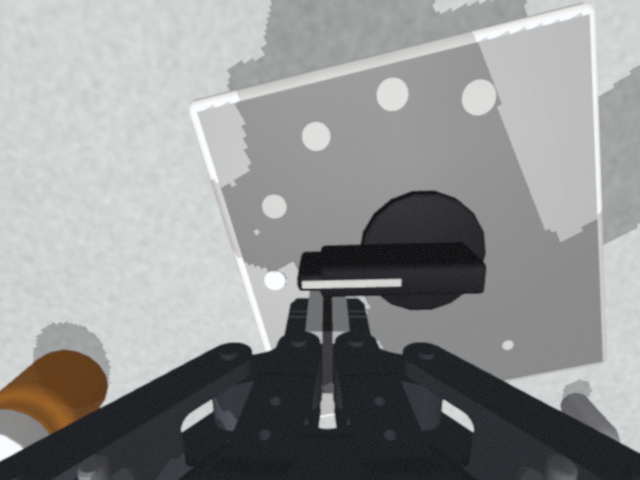

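The bar sits about 13° past mark five (275,280), towards mark six (274,206), close to the half-way point. A few more degrees will tip it over.

Request:
drive_tool(
  motion=[
    [0,-0.4,-1,1.5],
    [0,-0.4,-1,1.5],
    [0,-0.4,-1,1.5],
    [0,-0.4,-1,1.5],
    [0,0,0,0],
    [0,0,0,0],
    [0,0,0,0],
  ],
)

```text
clock: 8.35
position: [543.5, -208.5, 88.3]
ee_rot: [-0.318, 0.632, 0.318, 0.632]
contact_force: [0.1, -0.2, 1.2]
gripper_width: 0.0
```

```bash
python3 chk.py w6
```

```text
8.35 [ 0.1 -0.2  1.2] [ 543.5 -208.5   88.3] axis in tool [ -3.2  37.3 -18.2] turned 139.0341809448557 j6 -0.5513157947893551
```

View pics/w6.png

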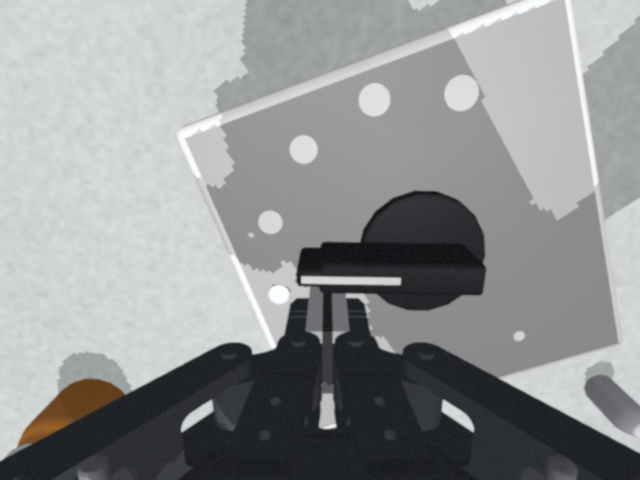

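Request:
drive_tool(
  motion=[
    [0,-0.4,-1,1.5],
    [0,-0.4,-1,1.5],
    [0,-0.4,-1,1.5],
    [0,-0.4,-1,1.5],
    [0,0,0,0],
    [0,0,0,0],
    [0,0,0,0],
  ],
)

```text
clock: 8.98
position: [542.4, -212.5, 88.3]
ee_rot: [-0.284, 0.648, 0.284, 0.648]
contact_force: [-0.5, 0.2, -1.0]
gripper_width: -0.1
```

```bash
python3 chk.py w7
```

```text
8.9833 [-0.5  0.2 -1. ] [ 542.4 -212.5   88.3] axis in tool [ -3.2  37.1 -18.4] turned 145.03334629258043 j6 -0.6486002360657134
```

View pics/w7.png

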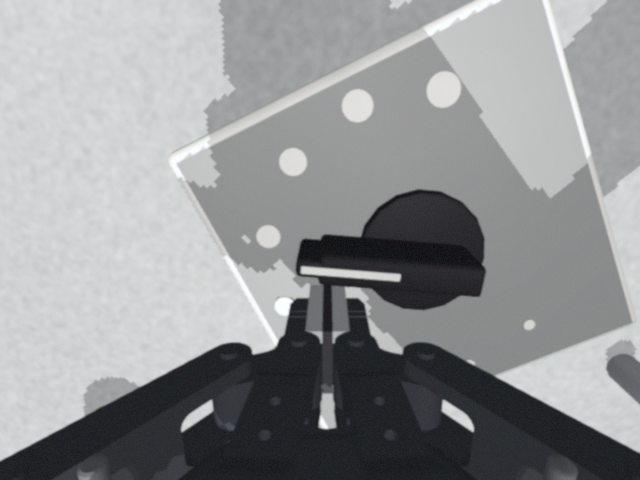

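The bar has jumped ahead of the finger (line tilted about 4.6°), so it is at about 149.6°, which is mark six. Backing off and verifying numerically from above.

Request:
drive_tool(
  motion=[
    [0,0,5,0],
    [0,0,10,0],
    [0,0,10,0],
    [-15,0,0,0],
    [-25,0,5,0],
    [-30,0,10,0],
    [-25,0,10,0],
    [0,0,0,0],
    [0,0,0,0],
  ],
)

```text
clock: 9.78
position: [578.1, -174.5, 185.1]
ee_rot: [-0.285, 0.646, 0.284, 0.649]
contact_force: [0.1, 1.0, -1.3]
gripper_width: -0.2
```

```bash
python3 - <<'E'
from h import *
s=arm.read_state(); c=cam("wrist"); im=arm.get_image("wrist")[:,:,::-1].copy(); cv2.imwrite("pics/w8.png",im)
print(s["clock"],s["position"],R.from_quat(s["ee_rot"]).as_matrix().round(3).tolist(),s["joints"].round(2))
g=cv2.cvtColor(im,cv2.COLOR_BGR2GRAY); q=pix(c,[502.7,-200.9,104.5]); print("axis px",q)
# bright elongated blob near axis
m=np.zeros_like(g); cv2.circle(m,tuple(int(v) for v in q),110,255,-1)
n,l,st,ce=cv2.connectedComponentsWithStats(((g>150)&(m>0)).astype(np.uint8))
for i in range(1,n):
    if st[i,4]<60: continue
    rc=cv2.minAreaRect(np.argwhere(l==i)[:,::-1].astype(np.float32))
    w,h=rc[1]
    if max(w,h)<3*min(w,h): continue
    bx=cv2.boxPoints(rc); d=bx[1]-bx[0] if np.linalg.norm(bx[1]-bx[0])>np.linalg.norm(bx[2]-bx[1]) else bx[2]-bx[1]
    a,b=[ray(c,np.array(rc[0])+k*d/2,104.5)[:2]-[502.7,-200.9] for k in(-1,1)]
    if np.hypot(*a)>np.hypot(*b): a,b=b,a
    ang=np.degrees(np.arctan2(*(b-a)[::-1])); print("line",rc,a,b,"sel deg",102.5-ang)
E
```

```text
9.7833 [ 578.07520008 -174.53659797  185.07504694] [[0.004, -0.737, 0.676], [-0.0, 0.676, 0.737], [-1.0, -0.003, 0.003]] [-0.03  0.38 -0.12 -0.   -1.07 -0.72]
axis px [397.87320467 119.18921168]
line ((352.5, 22.000015258789062), (5.813776969909668, 18.782970428466797), 63.43495178222656) [-17.49932816 -50.27048215] [ -8.76140064 -53.13060721] sel deg 120.62446437394448
line ((343.5245666503906, 113.22949981689453), (63.375030517578125, 5.251073837280273), 5.19442892074585) [ 7.98452861 -9.47596839] [ 30.91818915 -34.47771987] sel deg 149.97039591210265
```

View pics/w8.png

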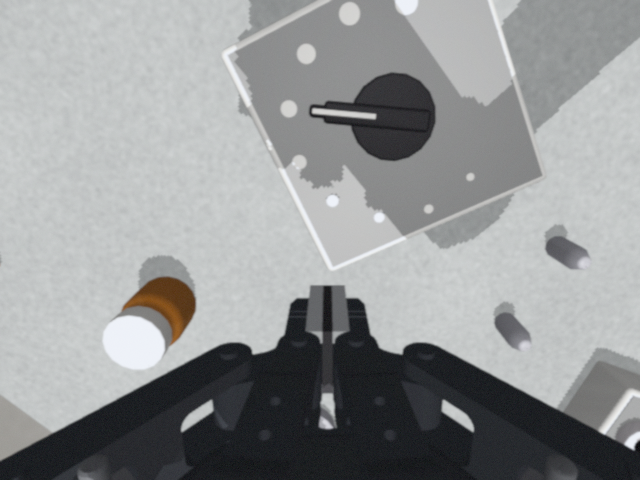

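Selector line measured at 149.97° (mark six is 150°); the view shows it pointing at the sixth dot (289,108), with the punches and jar upright. Now to the button box.

Request:
drive_tool(
  motion=[
    [0,27.7,23.5,0],
    [0,27.7,23.5,0],
    [0,27.7,23.5,0],
    [0,27.7,23.5,0],
    [0,27.7,23.5,0],
    [0,27.7,23.5,0],
    [0,27.7,23.5,0],
    [0,27.7,23.5,0],
    [0,27.7,23.5,0],
    [0,27.7,23.5,0],
  ],
)

```text
clock: 10.67
position: [530.2, 186.1, 181.7]
ee_rot: [-0.284, 0.649, 0.284, 0.646]
contact_force: [-0.3, -0.4, 0.4]
gripper_width: -0.1
```

Request:
drive_tool(
  motion=[
    [0,27.7,23.5,0],
    [0,27.7,23.5,0],
    [15,0,0,0],
    [15,0,0,0],
    [0,0,0,0],
    [0,0,0,0],
  ],
)

```text
clock: 11.17
position: [521.7, 256.2, 151.3]
ee_rot: [-0.285, 0.649, 0.284, 0.646]
contact_force: [0.9, 0.3, 0.3]
gripper_width: -0.2
```

```bash
python3 - <<'E'
from h import *
s=arm.read_state(); c=cam("wrist"); im=arm.get_image("wrist")[:,:,::-1].copy(); cv2.imwrite("pics/w9.png",im)
Rt=R.from_quat(s["ee_rot"]).as_matrix(); print(s["clock"],s["position"])
g=cv2.cvtColor(im,cv2.COLOR_BGR2GRAY); print("pred",pix(c,[482,214,52]),pix(c,[513,150,52]))
n,l,st,ce=cv2.connectedComponentsWithStats((g<70).astype(np.uint8))
for i in range(1,n):
    if 80<st[i,4]<20000:
        p=ray(c,ce[i],52); a=ray(c,(st[i,0],ce[i][1]),52); b=ray(c,(st[i,0]+st[i,2],ce[i][1]),52)
        print(st[i],ce[i].round(1),p.round(1),"width",np.linalg.norm(a-b).round(1),"tool",(Rt.T@(p-s["position"])).round(1))
E
```

```text
11.1667 [521.71309371 256.22086776 151.34570183]
pred [328.16241418 141.68762283] [213.13783034  95.1028918 ]
[196  83  28  28 609] [209.3  96.9] [515.4 149.2  52. ] width 16.1 tool [ 99.7 -67.9 -82.6]
[ 298  112   64   66 3246] [329.7 144.1] [482.3 215.6  52. ] width 38.0 tool [ 99.6   1.5 -56.1]
```

View pics/w9.png

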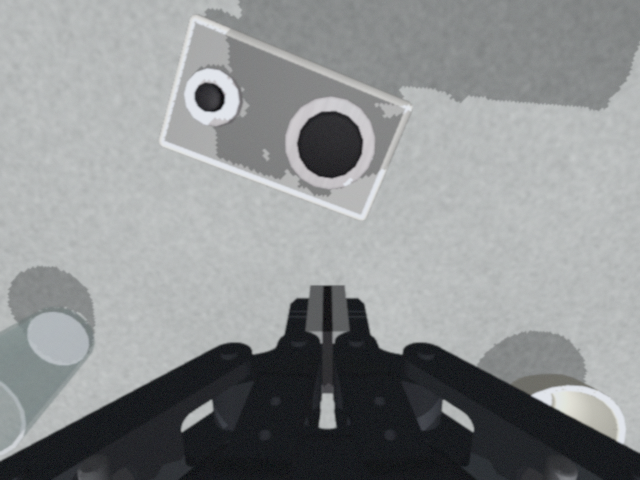

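View shows the start button at (330,144) with diameter 38.0 mm (matches) and the release button at (209,97) with diameter 16.1 mm (matches), so the button top is about 52 mm high. Moving above start, then pressing slowly.

Request:
drive_tool(
  motion=[
    [0,1.5,-28,0],
    [0,0,-28,0],
    [0,0,0,0],
    [25,0,0,0],
    [25,0,0,0],
    [20,0,0,0],
    [15,0,0,0],
    [0,0,0,0],
    [0,0,0,0],
  ],
)

```text
clock: 11.97
position: [484.3, 216.6, 68.7]
ee_rot: [-0.284, 0.648, 0.284, 0.648]
contact_force: [-0.2, -0.7, 0.6]
gripper_width: 0.0
```

Request:
drive_tool(
  motion=[
    [2,0,0,0],
    [2,0,0,0],
    [2,0,0,0],
    [2,0,0,0],
    [1,0,0,0],
    [0,0,0,0],
  ],
)

```text
clock: 12.47
position: [484.9, 217.4, 61.0]
ee_rot: [-0.284, 0.646, 0.284, 0.649]
contact_force: [-0.4, -0.9, 9.0]
gripper_width: -0.1
```

Request:
drive_tool(
  motion=[
    [1,0,0,0],
    [1,0,0,0],
    [0,0,0,0],
    [0,0,0,0],
  ],
)

```text
clock: 12.8
position: [485.0, 217.4, 60.8]
ee_rot: [-0.285, 0.646, 0.284, 0.649]
contact_force: [-3.8, -1.8, 19.2]
gripper_width: -0.0
```

Request:
drive_tool(
  motion=[
    [1,0,0,0],
    [1,0,0,0],
    [0,0,0,0],
    [0,0,0,0],
  ],
)

```text
clock: 13.13
position: [485.0, 217.4, 60.6]
ee_rot: [-0.285, 0.646, 0.285, 0.649]
contact_force: [-8.7, -4.3, 30.8]
gripper_width: 0.5
```

```bash
python3 - <<'E'
from h import *
s=arm.read_state(); print(s["position"],s["contact_force"],s["wrist_torque"],s["joint_efforts"])
E
```

```text
[485.04650755 217.43327608  60.59196955] [-8.71558662 -4.28948321 30.76220368] [-0.84220266  2.41882528  0.00344272] [-3.41996513e-01 -2.04029399e+01  9.57862526e+00  1.29253965e+00
  2.33791821e+00  1.46065603e-02]
```

Contact became stiff at z≈61, higher than expected. I'll check the button's height by triangulating the saved scene and top images.

```bash
python3 - <<'E'
from h import *
a=cv2.imread("pics/scene0.png"); g=cv2.cvtColor(a,cv2.COLOR_BGR2GRAY)
cs,ct=cam("scene"),cam("top")
def tri(u,v):
    def ln(c,p): d=ray(c,p,0)-c[2]; return c[2],d/np.linalg.norm(d)
    (p,d),(q,e)=ln(cs,u),ln(ct,v); k=np.linalg.lstsq(np.c_[d,-e],q-p,rcond=None)[0]; A,B=p+k[0]*d,q+k[1]*e; return (A+B)/2,np.linalg.norm(A-B)
s=g[190:245,295:335]; n,l,st,ce=cv2.connectedComponentsWithStats((s<60).astype(np.uint8))
for i in range(1,n):
    if st[i,4]>8: print("scene",st[i],ce[i]+[295,190])
for nm,xy in(("start",(482.3,215.6)),("rel",(515.4,149.2))):
    for z in(45,52,60,67): print(nm,z,pix(cs,[*xy,z]).round(1))
b=[ce[i]+[295,190] for i in range(1,n) if st[i,4]>8]
for u in b[:3]: 
    for v in((255.2,289.8),(276.4,279.4)): print(u.round(1),v,tri(u,v))
im=arm.get_image("scene")[:,:,::-1]; print(arm.read_state()["clock"])
cv2.imwrite("pics/s2.png",cv2.hconcat([cv2.resize(x[170:250,270:350],None,fx=4.9,fy=4.9,interpolation=cv2.INTER_CUBIC) for x in(a,im)]))
E
```

```text
scene [15  8 12  8 89] [315.43820225 201.60674157]
scene [18 22  5  6 27] [314.77777778 214.44444444]
start 45 [314.5 207. ]
start 52 [314.5 204.7]
start 60 [314.6 202.1]
start 67 [314.6 199.8]
rel 45 [313.6 220.8]
rel 52 [313.7 218.5]
rel 60 [313.7 215.8]
rel 67 [313.8 213.4]
[315.4 201.6] (255.2, 289.8) (array([482.62761278, 213.18928881,  62.32872675]), np.float64(6.247033742528355))
[315.4 201.6] (276.4, 279.4) (array([514.76598225, 147.22413116, 101.48473669]), np.float64(10.366489241247386))
[314.8 214.4] (255.2, 289.8) (array([481.80089435, 217.36229569,  20.76844868]), np.float64(1.6359758290342703))
[314.8 214.4] (276.4, 279.4) (array([514.72451752, 149.63845831,  63.30038765]), np.float64(6.126969965291737))
13.1833
```

The pictures limit is reached. Triangulation puts the button top near 62 mm, with a residual of about 6 mm, so it doesn't settle the height. I'll lift in small steps: a fully pressed button shows about 5 N falling away over 6 mm of travel, while a rigid contact would drop out at once.

Request:
drive_tool(
  motion=[
    [-2,0,0,0],
    [-2,0,0,0],
    [-1,0,0,0],
    [0,0,0,0],
    [0,0,0,0],
  ],
)

```text
clock: 13.6
position: [484.8, 217.4, 61.1]
ee_rot: [-0.284, 0.646, 0.284, 0.649]
contact_force: [2.1, -0.9, 5.8]
gripper_width: -0.2
```

Request:
drive_tool(
  motion=[
    [-2,0,0,0],
    [0,0,0,0],
    [0,0,0,0],
  ],
)

```text
clock: 13.85
position: [484.3, 217.3, 62.5]
ee_rot: [-0.284, 0.647, 0.284, 0.648]
contact_force: [3.1, 0.7, 3.2]
gripper_width: 0.2
```

Request:
drive_tool(
  motion=[
    [-2,0,0,0],
    [0,0,0,0],
    [0,0,0,0],
  ],
)

```text
clock: 14.1
position: [483.5, 216.8, 64.1]
ee_rot: [-0.284, 0.648, 0.284, 0.647]
contact_force: [2.7, 2.2, 3.6]
gripper_width: -0.0
```

Request:
drive_tool(
  motion=[
    [-2,0,0,0],
    [0,0,0,0],
    [0,0,0,0],
  ],
)

```text
clock: 14.35
position: [483.0, 216.5, 66.0]
ee_rot: [-0.284, 0.648, 0.284, 0.647]
contact_force: [-0.3, 0.9, 1.6]
gripper_width: 0.2
```

Request:
drive_tool(
  motion=[
    [-2,0,0,0],
    [0,0,0,0],
    [0,0,0,0],
  ],
)

```text
clock: 14.6
position: [482.6, 215.8, 67.6]
ee_rot: [-0.284, 0.649, 0.284, 0.647]
contact_force: [-0.6, 0.4, 0.5]
gripper_width: -0.1
```

The force fell off gradually (5.8, 3.2, 3.6, 1.6, 0.5 N) over about 6 mm, so the button was pressed to its stop and has sprung back. Lifting clear, with a last numeric check of the selector and loose items against the first top view.

Request:
drive_tool(
  motion=[
    [-10,0,0,0],
    [-20,0,0,0],
    [-30,0,0,0],
    [-30,0,0,0],
    [-30,0,0,0],
    [0,0,0,0],
    [0,0,0,0],
  ],
)

```text
clock: 15.18
position: [484.2, 217.1, 190.7]
ee_rot: [-0.283, 0.646, 0.284, 0.649]
contact_force: [-0.3, -0.0, -1.5]
gripper_width: -0.2
```

```bash
python3 - <<'E'
from h import *
s=arm.read_state(); print(s["clock"],s["position"].round(0),s["contact_force"].round(1))
im=arm.get_image("top")[:,:,::-1]; c=cam("top"); g=cv2.cvtColor(im,cv2.COLOR_BGR2GRAY); g0=cv2.cvtColor(cv2.imread("pics/top0.png"),cv2.COLOR_BGR2GRAY)
d=cv2.absdiff(g,g0)
for n,(x,y,r) in dict(punch_a=(322,275,6),punch_b=(331,299,6),die=(334,206,10),beaker=(268,200,12),jar=(394,207,10),mortar=(165,282,17),spatula=(482,277,25)).items():
    print(n,"mean diff",d[y-r:y+r,x-r:x+r].mean().round(1))
# selector: pixels of dark bar outside the disc, about its axis
q=pix(c,[499,-202.5,95]); yy,xx=np.mgrid[:480,:640]; rr=np.hypot(xx-q[0],yy-q[1]); 
m=(rr>9.5)&(rr<17)&(g<60); v=ray(c,(xx[m].mean(),yy[m].mean()),100)[:2]-[499,-202.5]
print(m.sum(),"sel deg",102.7-np.degrees(np.arctan2(v[1],v[0])))
E
```

```text
15.1833 [484. 217. 191.] [-0.3 -0.  -1.5]
punch_a mean diff 2.9
punch_b mean diff 3.0
die mean diff 3.2
beaker mean diff 3.1
jar mean diff 3.4
mortar mean diff 3.3
spatula mean diff 3.1
9 sel deg 148.30224213307093
```

```bash
python3 -c "
from bench import arm
print(arm.job_done())"
```

```text
the job is handed in; nothing more can be done
None
```

I set the selector to mark six, pressed the start button fully in, let it come up, and handed the job in at about 15 s.

- **Selector:** I pushed it clockwise from mark one with the closed fingertip, one click at a time. After I backed off, the wrist camera measured it at 149.97° (mark six is 150°). The last top view gave 148.3°, from only 9 pixels. The largest contact force I read during the pushing was about 4 N.
- **Start button:** I pressed it to a stiff stop at z ≈ 61 mm, about 31 N at the most, and lifted in small steps. The force fell from 5.8 to 0.5 N over about 6 mm, which is the spring returning. I did not go near the release button.
- **Everything else:** All seven loose items look the same in the top camera as at the start, with only noise-level differences. The arm ended clear of everything at z ≈ 191 mm.

**Checks that disagreed:**
- **Button height:** The wrist camera put the button's top at about 52 mm and two-view triangulation at about 62 mm (6 mm residual). Contact suggests about 67 mm, so I relied on the force readings to judge the press.
- **Selector axis:** The two cameras differed by about 4 mm. I used the wrist camera's value, which had the tighter fit.
- **Last picture:** The final scene crop went over the picture limit and was not shown.

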